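# Nest the celadon dish and cup in their gift tray

### The arm

A 6-joint arm with a two-finger parallel gripper is mounted at the origin on the work surface. World frame = base frame: x ahead of the robot, y to its left, z up, the work surface at z = 0. Lengths are in m, angles in rad, forces in N, time in s.
With the tool pointing down it reaches from about 0.225 to 0.875 m from the base axis. Payload 3.4 kg.
Tool frame: the origin (TCP) lies on the centre line of the jaws, within the pads' length; the fingertips stand 11 mm ahead of it and the grasp point (between the pads) lies 8 mm behind it; z points along the fingers, y is the line along which they close (so a half turn about z gives the same grasp; the last joint's range is limited). The gripper opens to 85 mm and grips with 20 to 120 N. Pads are 22 mm wide; open, the fingers measure 114 mm over their backs; the gripper's body (76 mm by 85 mm) begins 54 mm behind the grasp point. The pads swing forward as they close: fully open they stand 13 mm farther back than shut.
Start: joints at [1.171, 0.276, 1.505, -0, 1.361, -0.121], TCP at [0.158, 0.553, 0.242] pointing down, gripper open.
Joint ranges: [-2.89, 2.89], [-0.75, 2.08], [0.22, 2.7], [-1.18, 4.32], [0.11, 2.71], [-2.7, 2.7]. Speed limits (rad/s): [2.57, 2.57, 3.14, 3.14, 3.14, 3.14].

### API

Orientations are given as a unit quaternion [w, x, y, z].
In Python, from rig import manip, eyes, job gives the robot as it stands.
- The arm moves only by the tool drive_tool, never from a script. Its argument "rows" is a list of rows, each a list of 3 entries, a list of its own where there are three numbers: the turn, a rotation vector about the world's x, y, z in rad, then the shift along the world's x, y, z in cm, then the finger opening in cm, from 0 to 8.54. A call has 1 to 8 rows; each row shifts and turns the commanded pose from where the row before left it; what a row does not reach is not made up. A row lasts 1/8 s, in which the tool goes at most 62.5 mm and 10.7 degrees, less where a joint would pass 70% of its speed; a pose out of reach is approached as far as the arm can. A call is refused whole if a number of a shift passes 6.25 or a number of a turn 0.188, either way. A call with a gripper value outside its range is refused whole. The fingers move at their own pace and stop on an object; "force" is the grip in N (left out, the last holds). Time passes only in rows, so rows that do not move let the fingers close. It gives the time, the measured TCP pose, the force, the opening and the grip force at its end, in the units of the state.
- manip.get_state(): the state, without advancing time (a new reading comes with each control period).
- eyes.get_image(name): name is "scene" or "top" or "wrist"; returns the picture (384x512x3 uint8, red, green, blue); there is no depth.
- eyes.get_calibration(name): a dict with "camera_matrix" (3x3 intrinsics, pixels), "view" (4x4, takes a point from world to camera coordinates). Camera axes: x right, y up, looking along -z (the intrinsics and any distortion apply to the point x, -y, -z); pixel columns grow to the right and rows downward; lengths in m; the calibration is good to about 2 mm. A picture is of the moment at which its call begins: read the wrist's pose just before it. get_calibration takes no time and is no camera call; for the wrist camera it gives the pose at the moment of the call.
- job.sign_off(): hands the job in; it is judged then, once.
The state is a dict: "clock": time; "qpos": joint angles; "qd": joint speeds; "effort": joint torques, N m; "position": TCP position; "ee_rot": TCP orientation; "contact_force": force on the tool from outside, world axes, zero at the start; "moment": the same for the moment, N m; "width": finger opening in m; "gripper_force": force on a finger pad.
Only numpy, scipy, OpenCV 4.12 (cv2) and the standard library are available. Lean on these libraries where they do the work, as an engineer would, in place of code of your own. Each camera call takes 0.05 s, during which the arm holds its last target. There are 200 camera calls.

### The job

Pack the celadon-green gift set into the wooden tray: seat the green L-shaped dish in the tray's recess, and stand the green square cup upright in the place left in the crook of the dish. Both must lie flat, fully down on the tray's floor; set them down gently, without dropping them.

Things in the scene. Friction and masses are not known exactly. Their poses are not given: they have to be found in the camera images.
- tray: Fixed wooden tray 184 x 134 mm, dark-brown rim 18 mm high. Origin: centre of underside; x along long side; z up. Recess x -80..80, y -55..55 mm, floor at 6 mm; corner x>30, y>5 filled by a block level with the rim. Dish fits one way only: its axes along the tray's, same way round, its origin at (0,-25,6) mm, play 7 mm a side. Seat it before the cup. Yaw within 30 deg of world.
- dish: Loose celadon-green stoneware L-shaped dish, 0.35 kg, 34 mm high, open top, 7 mm walls. Origin: centre of the bar's underside, z up. Bar x -73..73, y -23..23 mm; arm x -73..-27, y 23..73 mm. Lies on the table left or right of the tray, yaw within 60 deg of world. Grip across the bar's 46 mm near its middle (mass centre within 20 mm). The terracotta mirror-image dish does not fit.
- cup: Loose celadon-green square stoneware cup, 42 x 42 mm, 80 mm high, 5 mm walls, open top, 0.16 kg. Origin: centre of its underside, z up, x and y square to its sides. Stands on the table beyond the tray, left or right, yaw within 45 deg of world. Any quarter turn fits. The same-sized white cup and the round beaker are not wanted.
- cup_place (a point): Point on the tray's floor, 6 mm above the table, at (3,28,6) mm in the tray's frame, between the seated dish's arm and the block: where the centre of the cup's underside belongs, cup sides parallel to the tray's, about 6 mm of play or more on each side. The seated dish stands 22 mm above the rim, 40 mm above the table.
Things that resemble listed ones, but are neither listed nor needed, are in the scene too. Leave any red look-alike of the cup alone.

How it is judged:
At the end, for the whole second after the job is handed in: Green dish flat (3.4 deg) and less than 4 mm off the tray's floor, within 15 mm of its place in x and y and 11 deg of the tray's long side; green cup upright (3.4 deg), less than 4 mm off the tray's floor, within 20 mm of its place; both at rest (x of dish in the frame of tray between -0.015 and 0.015 m and y of dish in the frame of tray between -0.04 and -0.01 m and z of each of dish, cup in the frame of tray below 0.01 m and angle between each of dish, cup's own z axis and vertical below 0.06 rad and angle between the x axis of dish and the x axis of tray, either way round below 0.2 rad and linear speed of each of dish, cup below 0.02 m/s and horizontal distance between cup and cup_place below 0.02 m); the robot touches nothing.
It fails at once if the green dish is dropped: it falls free of the fingers faster than 0.9 m/s (a drop of about 40 mm) (linear speed of dish above 0.9 m/s and contact force between dish and the fingers below 0.05 N).
It fails at once if the green cup is dropped: it falls free of the fingers faster than 0.9 m/s (a drop of about 40 mm) (linear speed of cup above 0.9 m/s and contact force between cup and the fingers below 0.05 N).
It also fails if it takes over 53 s, if anything falls off the work surface, if the arm or the gripper's body presses on something with over 40 N, if the wrist force passes 120 N, or if a joint passes its speed limit or range.

## Working session

There is one attempt and no reset: what is moved stays moved. The work goes in short steps, Python scripts to look and compute and a tool call to move; the robot and the scene stay as the last step left them, time stands still between calls to the robot, and variables do not carry over. Pictures are saved under pics/ and viewed, at most 10 in all, crops included, and the job is handed in when it is done.

Besides the shell and the picture viewer there is one more tool, called as name([rows], argument=value, ...), one row to a line, values as JSON. drive_tool: Moves the arm, as the interface text tells. Its arguments: {"type":"object","properties":{"rows":{"type":"array"},"force":{"type":"number"}},"required":["rows"]}

```bash
mkdir -p pics; python3 - <<'E'
from rig import manip,eyes,job
import cv2,numpy as np
for n in("scene","top"):
    im=eyes.get_image(n); cv2.imwrite(f"pics/{n}0.png",im[:,:,::-1])
    c=eyes.get_calibration(n); print(n,{k:np.round(v,4).tolist() if k!='name' else v for k,v in c.items()})
print(manip.get_state())
E
```

```text
scene {'camera_matrix': [[422.1511, 0.0, 255.1975], [0.0, 422.1511, 191.4931], [0.0, 0.0, 1.0]], 'view': [[0.1503, 0.9885, 0.0147, -0.1099], [-0.7816, 0.1097, 0.6141, 0.4308], [0.6054, -0.1038, 0.7891, -1.3547], [0.0, 0.0, 0.0, 1.0]]}
top {'camera_matrix': [[470.7446, 0.0, 260.2728], [0.0, 470.7446, 190.6884], [0.0, 0.0, 1.0]], 'view': [[-0.0065, -0.9999, 0.0125, 0.0232], [0.986, -0.0043, 0.1667, -0.5628], [-0.1666, 0.0134, 0.9859, -0.9327], [0.0, 0.0, 0.0, 1.0]]}
{'clock': 0.1, 'qpos': array([ 1.17101983e+00,  2.76525143e-01,  1.50600295e+00,  1.20539208e-05,
        1.36068598e+00, -1.20973290e-01]), 'qd': array([-0.00038812, -0.00123045, -0.00197219,  0.00107403,  0.00104373,
       -0.00022082]), 'effort': array([ 8.23794671e-04, -4.17707527e+01, -2.46402687e+01, -8.40455573e-05,
        5.98475963e-03,  4.08141659e-06]), 'position': array([0.15805464, 0.55238693, 0.24153139]), 'ee_rot': array([-2.14406468e-04,  1.38951751e-01,  9.90298820e-01, -7.81867538e-04]), 'contact_force': array([-1.3165662 ,  0.15666933, -1.16201561]), 'moment': array([-0.02129252, -0.00845839, -0.03929306]), 'gripper_force': 0.0, 'width': 0.0856185068166954}
```

View pics/top0.png

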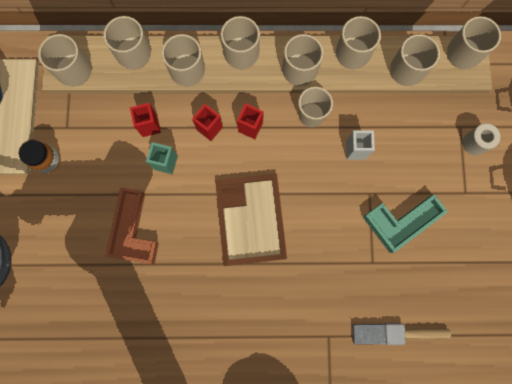

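View pics/scene0.png

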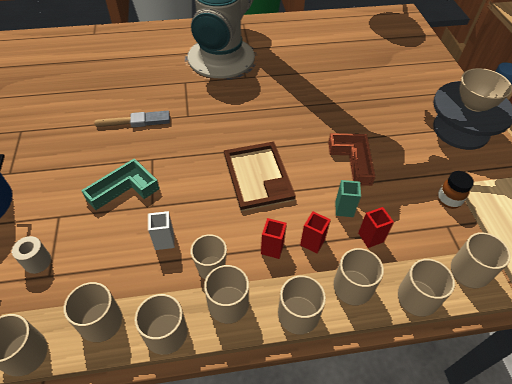

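Candidates (top view): the green dish is at (405,220); the terracotta mirror dish at (133,228) is not wanted. The green cup is at (161,157). Not wanted: red cups at (145,120), (207,122) and (250,121), the white cup at (361,145), and the beakers. The tray is at (252,217) with its block at upper left. Next I fit the models to the green masks and check the result in a close crop.

```bash
cat > h.py <<'E'
import cv2,numpy as np
from scipy.optimize import minimize
def proj(c,P):
    P=np.asarray(P,float).reshape(-1,3);V=np.array(c["view"]);K=np.array(c["camera_matrix"])
    p=P@V[:3,:3].T+V[:3,3];p=p*[1,-1,-1];q=p@K.T
    return q[:,:2]/q[:,2:]
def back(c,uv,z):
    V=np.array(c["view"]);K=np.array(c["camera_matrix"]);R=V[:3,:3];o=-R.T@V[:3,3]
    d=(np.linalg.inv(K)@np.c_[np.atleast_2d(uv),np.ones(len(np.atleast_2d(uv)))].T).T*[1,-1,-1]@R
    return o+d*((z-o[2])/d[:,2])[:,None]
def box(x0,x1,y0,y1,z0,z1): return np.array([[x,y,z] for x in(x0,x1) for y in(y0,y1) for z in(z0,z1)])/1000.
DISH=[box(-73,73,-23,23,0,34),box(-73,-27,22,73,0,34)]
CUP=[box(-21,21,-21,21,0,80)]
TRAY=[box(-92,92,-67,67,0,18)]
def place(B,x,y,a,z=0):
    R=np.array([[np.cos(a),-np.sin(a),0],[np.sin(a),np.cos(a),0],[0,0,1]]);return B@R.T+[x,y,z]
def sil(c,M,p,S=4,z=0):
    m=np.zeros((384*S,512*S),np.uint8)
    for B in M:
        q=(proj(c,place(B,*p,z=z))+.5)*S
        if np.all(np.abs(q)<1e4): cv2.fillConvexPoly(m,cv2.convexHull(q.astype(np.float32)).astype(np.int32),255)
    return cv2.resize(m,(512,384),interpolation=cv2.INTER_AREA)/255.
def green(im):
    h=cv2.cvtColor(im,cv2.COLOR_RGB2HSV);m=cv2.inRange(h,(66,50,25),(98,255,255))
    return cv2.morphologyEx(m,cv2.MORPH_CLOSE,np.ones((5,5),np.uint8))
def near(m,uv,r):
    n,l,s,ce=cv2.connectedComponentsWithStats(m)
    k=[i for i in range(1,n) if np.hypot(*(ce[i]-uv))<r and s[i,4]>60]
    i=max(k,key=lambda i:s[i,4]);return (l==i).astype(float)
def fit(obs,M,p0,z=0):
    f=lambda p:sum(np.abs(sil(c,M,p,z=z)-m).sum()/m.sum() for c,m in obs)
    s=np.array([.01,.01,.15]);best=None
    for k in range(3):
        r=minimize(f,p0,method="Nelder-Mead",options=dict(initial_simplex=np.vstack([p0]+[np.array(p0)+s*np.eye(3)[i] for i in range(3)]),xatol=1e-4,fatol=1e-4));p0=r.x;s=-s/2
    return r.x,r.fun
E
python3 - <<'E'
from h import *
from rig import eyes
ims={n:cv2.imread(f"pics/{n}0.png")[:,:,::-1].copy() for n in("scene","top")}
C={n:eyes.get_calibration(n) for n in ims}
g={n:green(ims[n]) for n in ims}
for nm,M,h,px,a0 in(("dish",DISH,.017,{"top":(405,220),"scene":(122,185)},-.87),("cup",CUP,.04,{"top":(161,157),"scene":(348,198)},-.3)):
    obs=[(C[n],near(g[n],px[n],25)) for n in C]
    p0=list(back(C["top"],px["top"],h)[0,:2])+[a0]
    p,e=fit(obs,M,p0);print(nm,p0,p.round(4),e, [fit([o],M,list(p))[0].round(4) for o in obs])
    for n in C:
        for B in M: cv2.polylines(ims[n],[cv2.convexHull(proj(C[n],place(B,*p)).astype(np.float32)).round().astype(np.int32)],True,(255,255,0),1)
t=ims["top"]
a=cv2.resize(t[160:275,205:300],None,fx=5,fy=5,interpolation=cv2.INTER_CUBIC)
b=cv2.resize(t[130:190,130:190],None,fx=4,fy=4);d=cv2.resize(t[185:255,360:450],None,fx=3.4,fy=4)
w=max(b.shape[1],d.shape[1]);pd=lambda i:cv2.copyMakeBorder(i,0,0,0,w-i.shape[1],0)
r=np.vstack([pd(b),pd(d)]);r=cv2.copyMakeBorder(r,0,max(0,a.shape[0]-r.shape[0]),0,0,0)
o=np.hstack([a,r]);print(o.shape);cv2.imwrite("pics/crop1.png",o[:,:,::-1])
E
```

```text
dish [np.float64(0.5032259850010632), np.float64(-0.2884683285532772), -0.87] [ 0.4957 -0.3025 -0.9628] 0.15785008367663222 [array([ 0.4957, -0.3031, -0.962 ]), array([ 0.4957, -0.3025, -0.9627])]
cup [np.float64(0.6373124230845417), np.float64(0.2296854957781203), -0.3] [ 0.6341  0.2263 -0.3071] 0.20304908721992854 [array([ 0.6345,  0.2262, -0.3252]), array([ 0.6355,  0.2272, -0.2859])]
(575, 781, 3)
```

View pics/crop1.png

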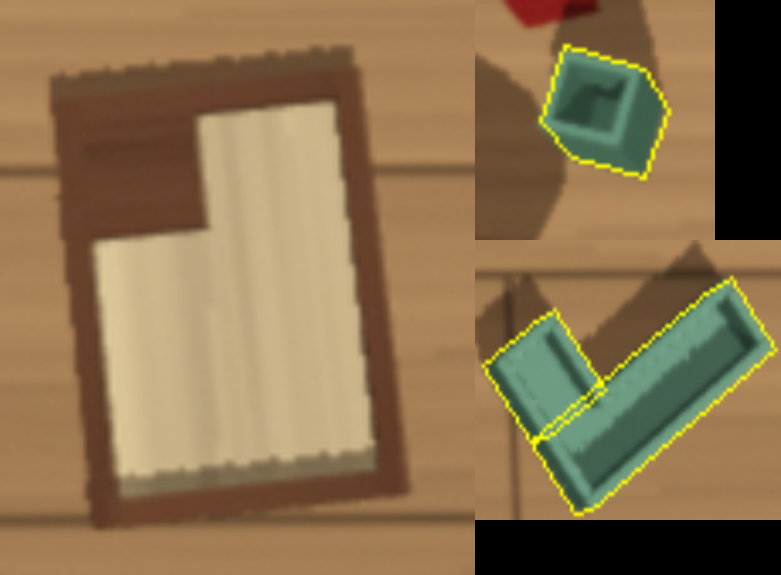

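```bash
python3 - <<'E'
from h import *
from rig import eyes
from scipy.optimize import least_squares
c=eyes.get_calibration("top")
uv=np.array([(55,103),(355,70),(408,490),(95,526),(333,101),(208,230)])
uv=(uv+.5)/5-.5+[205,160]
P=np.array([(92,67,18),(92,-67,18),(-92,-67,18),(-92,67,18),(80,-55,6),(30,5,6)])/1000
r=least_squares(lambda p:(proj(c,place(P,*p))-uv).ravel(),[.5,.04,.1])
print(r.x.round(4),r.fun.reshape(-1,2).round(1))
f=lambda p,x,y:place(np.array([[x,y,0]])/1000,*p)[0,:2].round(4)
print("grip dish",f([.4957,-.3025,-.963],-4,0),"place",f(r.x,-4,-25),"cup",f(r.x,3,28))
E
```

```text
[0.5083 0.0415 0.1074] [[-1.1 -0.7]
 [ 0.7 -0.9]
 [ 0.6  0.7]
 [-0.5  0.8]
 [ 0.1  0. ]
 [ 0.2 -0.1]]
grip dish [ 0.4934 -0.2992] place [0.507  0.0162] cup [0.5083 0.0697]
```

drive_tool([
  [[0, 0, -0.17], [2.0, -5.5, 0], 8.5],
  [[0, 0, -0.17], [2.0, -5.5, 0], 8.5],
  [[0, 0, -0.17], [2.0, -5.5, 0], 8.5],
  [[0, 0, -0.17], [2.0, -5.5, 0], 8.5],
  [[0, 0, 0], [2.0, -5.5, 0], 8.5],
  [[0, 0, 0], [2.0, -5.5, 0], 8.5],
  [[0, 0, 0], [2.0, -5.5, 0], 8.5],
  [[0, 0, 0], [2.0, -5.5, 0], 8.5],
], force=60)

```text
clock: 1.1
position: [0.3183, 0.1111, 0.2423]
ee_rot: [0.0, 0.461, 0.887, 0.0]
contact_force: [1.8, -0.6, -0.8]
width: 0.0846
gripper_force: 0.0
```

drive_tool([
  [[0, 0, 0], [2.2, -5.2, 0], 8.5],
  [[0, 0, 0], [2.2, -5.2, 0], 8.5],
  [[0, 0, 0], [2.2, -5.2, -1], 8.5],
  [[0, 0, 0], [2.2, -5.2, -1], 8.5],
  [[0, 0, 0], [2.2, -5.2, -1], 8.5],
  [[0, 0, 0], [2.2, -5.2, -1], 8.5],
  [[0, 0, 0], [2.2, -5.0, -2], 8.5],
  [[0, 0, 0], [2.1, -4.8, -2], 8.5],
])

```text
clock: 2.1
position: [0.4937, -0.299, 0.1614]
ee_rot: [-0.0, 0.462, 0.887, 0.0]
contact_force: [0.3, 0.6, 0.6]
width: 0.0851
gripper_force: 0.0
```

```bash
python3 - <<'E'
from h import *
from rig import eyes,manip
s=manip.get_state();c=eyes.get_calibration("wrist");im=eyes.get_image("wrist")
print(s["position"],s["ee_rot"]);o=im.copy()
m=green(im)>0
print(m.sum())
for B in DISH: cv2.polylines(o,[cv2.convexHull(proj(c,place(B,.4957,-.3025,-.963)).astype(np.float32)).round().astype(np.int32)],True,(255,255,0),1)
cv2.imwrite("pics/w1.png",o[:,:,::-1])
E
```

```text
[ 0.49368402 -0.2989802   0.1613701 ] [-6.53601161e-05  4.61519392e-01  8.87130103e-01  1.63263098e-04]
12164
```

View pics/w1.png

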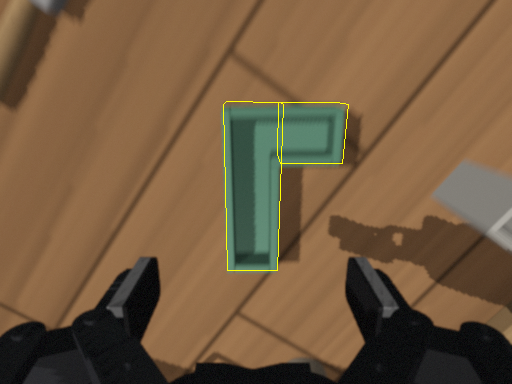

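The wrist view shows the dish (corners about (225,102) to (348,103), bar end near y=270) with the predicted outline right on it. Descending.

drive_tool([
  [[0, 0, 0], [0, 0, -4], 8.5],
  [[0, 0, 0], [0, 0, -4], 8.5],
  [[0, 0, 0], [0, 0, -3.5], 8.5],
  [[0, 0, 0], [0, 0, -2], 8.5],
  [[0, 0, 0], [0, 0, 0], 8.5],
  [[0, 0, 0], [0, 0, 0], 4],
  [[0, 0, 0], [0, 0, 0], 4],
  [[0, 0, 0], [0, 0, 0], 4],
])

```text
clock: 3.15
position: [0.4939, -0.2979, 0.029]
ee_rot: [0.001, 0.461, 0.887, -0.0]
contact_force: [-1.7, 0.1, 3.8]
width: 0.0444
gripper_force: 64.2
```

drive_tool([
  [[0, 0, 0], [0, 0, 0], 4],
  [[0, 0, 0], [0, 0, 0], 4],
  [[0, 0, 0], [0, 0, 0], 4],
  [[0, 0, 0], [0, 0, 0], 4],
])

```text
clock: 3.65
position: [0.4939, -0.2979, 0.0289]
ee_rot: [0.001, 0.461, 0.887, -0.0]
contact_force: [-0.0, 0.3, 5.7]
width: 0.0444
gripper_force: 64.3
```

drive_tool([
  [[0, 0, 0], [0, 0, 1], 4],
  [[0, 0, 0], [0, 0, 2], 4],
  [[0, 0, 0], [0, 0, 3], 4],
  [[0, 0, 0], [0, 0, 3], 4],
  [[0, 0, 0.15], [0.1, 3.5, 0], 4],
  [[0, 0, 0.15], [0.2, 4.5, 0], 4],
  [[0, 0, 0.15], [0.2, 4.7, 0], 4],
  [[0, 0, 0.15], [0.2, 4.7, 0], 4],
])

```text
clock: 4.65
position: [0.4997, -0.1216, 0.1173]
ee_rot: [-0.0, 0.176, 0.984, 0.0]
contact_force: [0.6, 0.1, -5.0]
width: 0.0449
gripper_force: 63.1
```

drive_tool([
  [[0, 0, 0.15], [0.2, 4.7, 0], 4],
  [[0, 0, 0.15], [0.2, 4.5, 0], 4],
  [[0, 0, 0.13], [0.1, 3.0, 0], 4],
  [[0, 0, 0.036], [0, 1.8, 0], 4],
  [[0, 0, 0], [0, 0, 0], 4],
  [[0, 0, 0], [0, 0, 0], 4],
])

```text
clock: 5.4
position: [0.5053, 0.016, 0.1173]
ee_rot: [-0.0, -0.053, 0.999, -0.0]
contact_force: [-0.2, 0.6, -3.9]
width: 0.0447
gripper_force: 63.1
```

```bash
cat > chk.py <<'E'
import sys
from h import *
from rig import eyes,manip
def chk(M,p0,z,name,crop=None,T=None):
    s=manip.get_state();obs=[]
    for n in("top","scene"):
        c=eyes.get_calibration(n);im=eyes.get_image(n);o=im.copy()
        uv=proj(c,[p0[0],p0[1],z+.02])[0]
        m=near(green(im),uv,30);obs.append((c,m))
        if n=="top":
            for B in M+(TRAY if 1 else []):
                q=place(B,*p0,z=z) if B is not TRAY[0] else place(B,.5083,.0415,.1074)
                cv2.polylines(o,[cv2.convexHull(proj(c,q).astype(np.float32)).round().astype(np.int32)],True,(255,255,0),1)
        u,v=uv.astype(int);k=cv2.resize(o[max(0,v-60):v+60,max(0,u-65):u+65],(390,360),interpolation=cv2.INTER_CUBIC)
        out=k if n=="top" else np.hstack([out,k])
    cv2.imwrite(name,out[:,:,::-1])
    print(s["position"].round(4),s["ee_rot"].round(3));print(p0,[ (a.round(4),round(b,3)) for a,b in [fit([o],M,p0,z) for o in obs]])
E
python3 - <<'E'
from chk import *
s=manip.get_state();q=s["ee_rot"];psi=2*np.arctan2(q[2],q[1])-np.pi/2
a=psi-np.pi/2;p=s["position"]
chk(DISH,[p[0]+.0048*np.cos(a),p[1]+.0048*np.sin(a),a],p[2]-.0289,"pics/c2.png")
E
```

```text
[0.5053 0.016  0.1173] [-0.    -0.053  0.999 -0.   ]
[np.float64(0.5100649437104439), np.float64(0.016528631004502848), np.float64(0.10607568379108612)] [(array([0.5107, 0.0175, 0.1232]), np.float64(1.172)), (array([0.5123, 0.0188, 0.0539]), np.float64(0.682))]
```

View pics/c2.png

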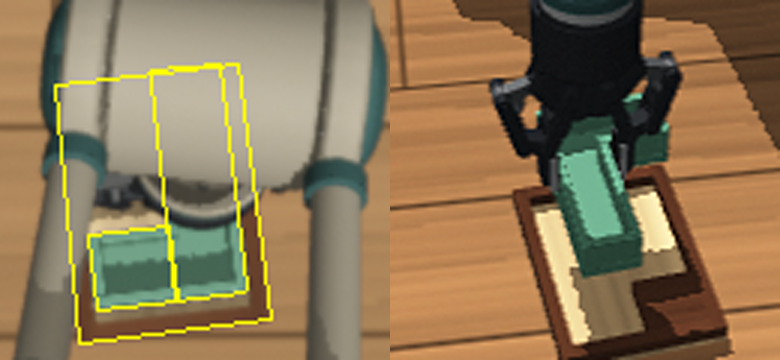

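The outline predicted from the grip matches the visible parts of the dish, and the tray outline fits. Lowering gently.

drive_tool([
  [[0, 0, 0], [0.1, 0, -3], 4],
  [[0, 0, 0], [0, 0, -2], 4],
  [[0, 0, 0], [0, 0, -1.2], 4],
  [[0, 0, 0], [0, 0, -0.8], 4],
  [[0, 0, 0], [0, 0, -0.5], 4],
  [[0, 0, 0], [0, 0, -0.3], 4],
  [[0, 0, 0], [0, 0, -0.2], 4],
  [[0, 0, 0], [0, 0, 0], 4],
])

```text
clock: 6.5
position: [0.5064, 0.0169, 0.0375]
ee_rot: [0.0, -0.054, 0.999, 0.0]
contact_force: [-0.1, 0.3, -4.3]
width: 0.0445
gripper_force: 63.0
```

drive_tool([
  [[0, 0, 0], [0, 0, -0.1], 4],
  [[0, 0, 0], [0, 0, -0.1], 4],
  [[0, 0, 0], [0, 0, -0.1], 4],
  [[0, 0, 0], [0, 0, 0], 4],
])

```text
clock: 7.0
position: [0.5063, 0.0168, 0.0349]
ee_rot: [0.0, -0.054, 0.999, 0.0]
contact_force: [-1.5, -1.0, 3.5]
width: 0.0443
gripper_force: 63.9
```

drive_tool([
  [[0, 0, 0], [0, 0, 0], 5.2],
  [[0, 0, 0], [0, 0, 0], 6],
  [[0, 0, 0], [0, 0, 0], 6],
  [[0, 0, 0], [0, 0, 2], 6],
  [[0, 0, 0], [0, 0, 4], 7],
  [[0, 0, 0], [0, 0, 5], 8.5],
  [[0, 0, 0], [0, 0, 6], 8.5],
  [[0, 0, 0], [0, 0, 0], 8.5],
])

```text
clock: 8.0
position: [0.5097, 0.0165, 0.2093]
ee_rot: [0.006, -0.054, 0.999, -0.001]
contact_force: [0.3, -0.3, -0.4]
width: 0.0851
gripper_force: 0.0
```

drive_tool([
  [[0, 0, -0.1], [2.5, 4.2, 0], 8.5],
  [[0, 0, -0.1], [2.5, 4.2, 0], 8.5],
  [[0, 0, -0.1], [2.5, 4.2, 0], 8.5],
  [[0, 0, -0.115], [2.5, 4.2, 0], 8.5],
  [[0, 0, 0], [2.5, 4.2, 0], 8.5],
  [[0, 0, 0], [0, 0, 0], 8.5],
  [[0, 0, 0], [0, 0, 0], 8.5],
])

```text
clock: 8.88
position: [0.6303, 0.2264, 0.2027]
ee_rot: [-0.001, 0.153, 0.988, -0.001]
contact_force: [-0.4, -0.6, 0.2]
width: 0.0853
gripper_force: 0.0
```

```bash
python3 - <<'E'
from chk import *
t=[.5083+.025*np.sin(.1074),.0415-.025*np.cos(.1074),.1074]
chk(DISH,t,.006,"pics/c3.png")
s=manip.get_state();c=eyes.get_calibration("wrist");im=eyes.get_image("wrist");o=im.copy()
print(s["ee_rot"])
try:
    uv=proj(c,[.6345,.2265,.04])[0];m=near(green(im),uv,60);print("cup wrist",fit([(c,m)],CUP,[.6345,.2265,-.3]))
except Exception as e: print(e)
for B in CUP: cv2.polylines(o,[cv2.convexHull(proj(c,place(B,.6345,.2265,-.307)).astype(np.float32)).round().astype(np.int32)],True,(255,255,0),1)
a=cv2.imread("pics/c3.png");b=cv2.resize(o[:,:,::-1],(300,225));b=cv2.copyMakeBorder(b,0,0,0,480,0)
cv2.imwrite("pics/c3b.png",np.vstack([a,b]))
E
```

```text
[0.6303 0.2264 0.2027] [-0.001  0.153  0.988 -0.001]
[np.float64(0.5109798411710916), np.float64(0.016644045958810555), 0.1074] [(array([0.5117, 0.0197, 0.1148]), np.float64(0.078)), (array([0.5109, 0.0173, 0.0965]), np.float64(0.065))]
[-7.40775452e-04  1.53689132e-01  9.88118847e-01 -4.96301831e-04]
cup wrist (array([ 0.63371836,  0.22730694, -0.24330893]), np.float64(0.061694212052892106))
```

View pics/c3b.png

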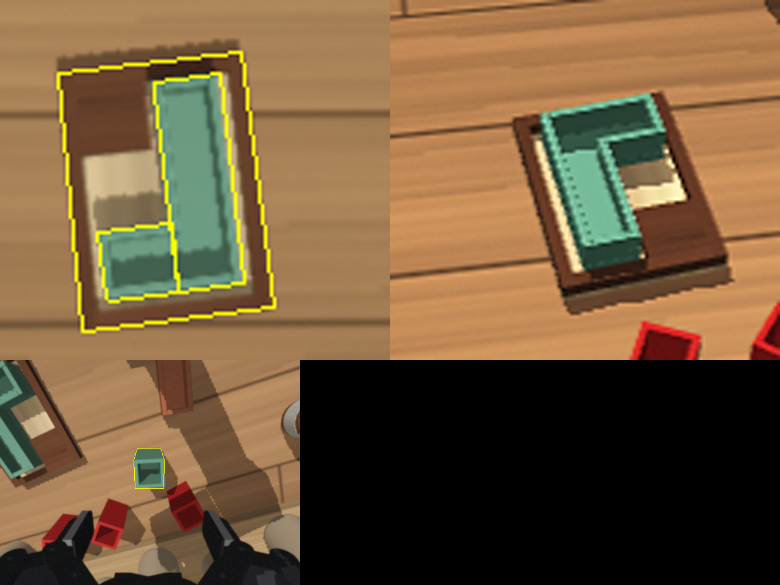

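The top and scene views show the dish flat in the recess, within 3 mm of its place, with the crook open. The wrist view shows the green cup at mosaic pixel (149,469) inside its predicted outline, and the reds clear of the finger paths. Grasping the cup.

drive_tool([
  [[0, 0, 0.05], [0.4, 0.1, -4], 8.5],
  [[0, 0, 0], [0, 0, -4], 8.5],
  [[0, 0, 0], [0, 0, -3.5], 8.5],
  [[0, 0, 0], [0, 0, -2.2], 8.5],
  [[0, 0, 0], [0, 0, -1.0], 8.5],
  [[0, 0, 0], [0, 0, 0], 8.5],
  [[0, 0, 0], [0, 0, 0], 5.5],
  [[0, 0, 0], [0, 0, 0], 5.0],
], force=40)

```text
clock: 10.02
position: [0.636, 0.228, 0.0586]
ee_rot: [0.001, 0.129, 0.992, 0.0]
contact_force: [0.7, 0.0, 0.6]
width: 0.0516
gripper_force: 0.0
```

drive_tool([
  [[0, 0, 0], [0, 0, 0], 4.5],
  [[0, 0, 0], [0, 0, 0], 3.8],
  [[0, 0, 0], [0, 0, 0], 3.8],
  [[0, 0, 0], [0, 0, 0], 3.8],
  [[0, 0, 0], [0, 0, 0], 3.8],
  [[0, 0, 0], [0, 0, 0], 3.8],
])

```text
clock: 10.78
position: [0.6355, 0.2274, 0.0582]
ee_rot: [0.0, 0.128, 0.992, -0.0]
contact_force: [-1.0, -2.9, 4.9]
width: 0.0416
gripper_force: 41.1
```

drive_tool([
  [[0, 0, 0], [0, 0, 1], 3.8],
  [[0, 0, 0], [0, 0, 2.5], 3.8],
  [[0, 0, 0], [0, 0, 3], 3.8],
  [[0, 0, 0], [0, 0, 2.5], 3.8],
  [[0, 0, 0.08], [-2.5, -3.0, 0], 3.8],
  [[0, 0, 0.1], [-3.5, -4.5, 0], 3.8],
  [[0, 0, 0.1], [-3.5, -4.5, 0], 3.8],
  [[0, 0, 0.084], [-2.3, -2.8, 0], 3.8],
])

```text
clock: 11.78
position: [0.5152, 0.0787, 0.1473]
ee_rot: [-0.001, -0.054, 0.999, 0.0]
contact_force: [0.5, 0.4, -0.6]
width: 0.0417
gripper_force: 40.9
```

drive_tool([
  [[0, 0, 0], [-0.7, -1.0, 0], 3.8],
  [[0, 0, 0], [0, 0, 0], 3.8],
  [[0, 0, 0], [0, 0, 0], 3.8],
])

```text
clock: 12.15
position: [0.5116, 0.0707, 0.1475]
ee_rot: [0.001, -0.053, 0.999, 0.0]
contact_force: [0.5, -0.1, -0.8]
width: 0.042
gripper_force: 40.9
```

```bash
python3 - <<'E'
from chk import *
s=manip.get_state();p=s["position"];q=s["ee_rot"];a=2*np.arctan2(q[2],q[1])-np.pi
print(s["width"],s["gripper_force"])
try: chk(CUP,[p[0]-.0015,p[1],a],p[2]-.0582,"pics/c4.png")
except Exception as e: print(e)
E
```

```text
0.04197367058179612 40.90465843677521
[0.5116 0.0707 0.1475] [ 0.001 -0.053  0.999  0.   ]
[np.float64(0.510123777463418), np.float64(0.07072037035935275), np.float64(0.10615890631229563)] [(array([0.4504, 0.0533, 1.5341]), np.float64(0.601)), (array([0.513 , 0.0696, 0.0065]), np.float64(0.688))]
```

View pics/c4.png

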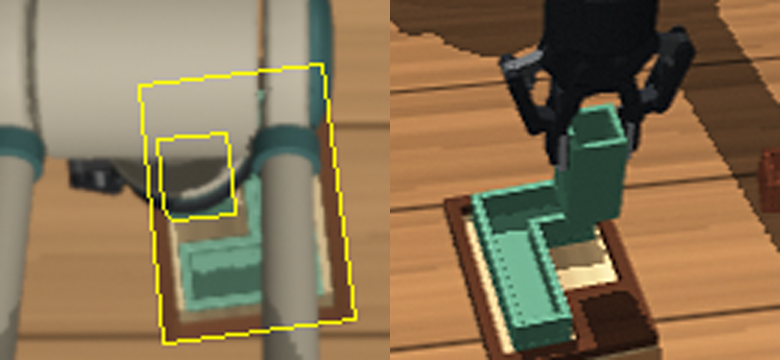

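The cup hangs upright above the crook (scene crop around (595,165)). Lowering.

drive_tool([
  [[0, 0, 0], [-0.15, -0.1, -2], 3.8],
  [[0, 0, 0], [0, 0, -1.8], 3.8],
  [[0, 0, 0], [0, 0, -1.0], 3.8],
  [[0, 0, 0], [0, 0, -1.0], 3.8],
  [[0, 0, 0], [0, 0, -1.0], 3.8],
  [[0, 0, 0], [0, 0, -0.7], 3.8],
  [[0, 0, 0], [0, 0, -0.4], 3.8],
  [[0, 0, 0], [0, 0, 0], 3.8],
])

```text
clock: 13.25
position: [0.5087, 0.0688, 0.0682]
ee_rot: [-0.0, -0.053, 0.999, 0.0]
contact_force: [0.2, -0.0, -1.1]
width: 0.0415
gripper_force: 40.9
```

drive_tool([
  [[0, 0, 0], [0, 0, -0.1], 3.8],
  [[0, 0, 0], [0, 0, -0.1], 3.8],
  [[0, 0, 0], [0, 0, -0.1], 3.8],
  [[0, 0, 0], [0, 0, 0], 3.8],
])

```text
clock: 13.75
position: [0.5087, 0.0688, 0.0653]
ee_rot: [-0.0, -0.053, 0.999, 0.0]
contact_force: [0.3, 0.3, -1.6]
width: 0.0414
gripper_force: 40.9
```

drive_tool([
  [[0, 0, 0], [0, 0, -0.1], 3.8],
  [[0, 0, 0], [0, 0, -0.1], 3.8],
  [[0, 0, 0], [0, 0, 0], 3.8],
])

```text
clock: 14.12
position: [0.509, 0.0688, 0.0641]
ee_rot: [0.0, -0.053, 0.999, 0.0]
contact_force: [-1.5, -0.8, 4.1]
width: 0.0415
gripper_force: 41.1
```

drive_tool([
  [[0, 0, 0], [0, 0, 0], 4.6],
  [[0, 0, 0], [0, 0, 0], 5.5],
  [[0, 0, 0], [0, 0, 0], 6.5],
  [[0, 0, 0], [0, 0, 0], 6.5],
  [[0, 0, 0], [0, 0, 2], 6.5],
  [[0, 0, 0], [0, 0, 3], 6.5],
  [[0, 0, 0], [0, 0, 4], 6.5],
  [[0, 0, 0], [0, 0, 4], 6.5],
])

```text
clock: 15.12
position: [0.5085, 0.0688, 0.1943]
ee_rot: [-0.0, -0.053, 0.999, 0.0]
contact_force: [0.8, 0.3, -0.3]
width: 0.065
gripper_force: 0.0
```

drive_tool([
  [[0, 0, 0], [0, 4.5, 0.5], 6.5],
  [[0, 0, 0], [0, 4.5, 0], 6.5],
  [[0, 0, 0], [0, 4.5, 0], 6.5],
  [[0, 0, 0], [0, 4.5, 0], 6.5],
  [[0, 0, 0], [0, 4, 0], 6.5],
  [[0, 0, 0], [0, 0, 0], 6.5],
  [[0, 0, 0], [0, 0, 0], 6.5],
])

```text
clock: 16.0
position: [0.5085, 0.2884, 0.198]
ee_rot: [-0.0, -0.053, 0.999, -0.0]
contact_force: [-0.9, 0.1, -0.0]
width: 0.0649
gripper_force: 0.0
```

```bash
python3 - <<'E'
from chk import *
try: chk(CUP,[.5083,.0697,.1074],.006,"pics/c5.png")
except Exception as e: print(e)
E
```

```text
[0.5085 0.2884 0.198 ] [-0.    -0.053  0.999 -0.   ]
[0.5083, 0.0697, 0.1074] [(array([0.502 , 0.0607, 0.3036]), np.float64(0.797)), (array([0.5181, 0.0261, 0.6212]), np.float64(0.58))]
```

View pics/c5.png

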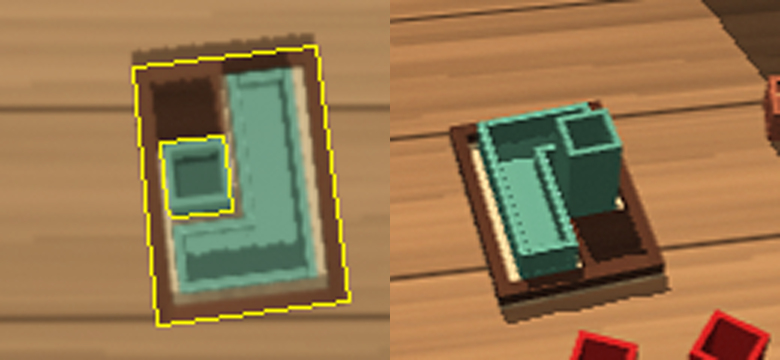

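The cup fills its predicted outline at (196,176) and stands upright in the crook. The dish lies flat and the robot is clear. Handing in.

```bash
python3 -c "
from rig import job
print(job.sign_off())"
```

```text
the job is handed in; nothing more can be done
None
```

I handed the job in at about 16 s: the green dish is seated flat in the tray and the green cup stands upright in its crook, both set down under grip; no verdict came back.

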